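# Sample tube out of a light stand into a beaker

### The arm

A 6-joint arm with a two-finger parallel gripper is mounted at the origin on a cart in front of the work surface, level with it; the furniture and walls round the work are solid. World frame = base frame: x ahead of the robot, y to its left, z up, the work surface at z = 0. Lengths are in m, angles in rad, forces in N, time in s.
With the tool pointing down it reaches from about 0.3 to 0.775 m from the base axis. Payload 14.6 kg.
Tool frame: the origin (TCP) lies between the finger pads; the fingertips stand 8 mm ahead of it and the grasp point (between the pads) lies 11 mm behind it; z points along the fingers, y is the line along which they close (so a half turn about z gives the same grasp; the last joint's range is limited). The gripper opens to 85 mm and grips with 20 to 120 N. Pads are 22 mm wide; open, the fingers measure 114 mm over their backs; the gripper's body (76 mm by 85 mm) begins 54 mm behind the grasp point. The pads swing forward as they close: fully open they stand 13 mm farther back than shut.
Start: joints at [-1.321, 0.3, 1.521, -0, 1.321, -0.067], TCP at [0.171, -0.523, 0.239] pointing down, gripper open.
Joint ranges: [-3.03, 3.03], [-0.79, 2.21], [0.23, 2.52], [-1.04, 4.18], [0, 3.07], [-2.55, 2.55]. Speed limits (rad/s): [2.22, 2.22, 2.57, 3.14, 3.14, 3.14].

### API

Orientations are given as a rotation vector (axis times angle).
In Python, from plant import env, cams gives the robot as it stands. The module is installed in compiled form; this text tells all that it offers.
- The arm moves only by the tool play_rows, never from a script. Its argument "targets" is a list of rows, each an object of numbers: "dx", "dy", "dz": the shift along the tool's x, y, z in m; "wx", "wy", "wz": the turn, a rotation vector about the tool's x, y, z in degrees. In form: [{"dx": .., "dy": .., "dz": .., "wx": .., "wy": .., "wz": ..}, ...]. A call has 1 to 20 rows; each row shifts and turns the commanded pose from where the row before left it, along the tool's axes as they then stand; what a row does not reach is not made up. A row lasts 1/8 s, in which the tool goes at most 62.5 mm and 10.7 degrees, less where a joint would pass 70% of its speed; a pose out of reach is approached as far as the arm can. A call is refused whole if a number of a shift passes 0.0625 or a number of a turn 10.7, either way. A call with a gripper value outside its range is refused whole. "grip" is the finger opening in m, from 0 to 0.0854, set as the call begins (left out, the last holds). The fingers move at their own pace and stop on an object; "force" is the grip in N (left out, the last holds). Time passes only in rows, so rows that do not move let the fingers close. It gives the time, the measured TCP pose, the force, the opening and the grip force at its end, in the units of the state.
- env.sense(): the state, without advancing time (a new reading comes with each control period).
- cams.grab_frame(name): name is "scene" or "top" or "wrist"; returns a dict with "color" (480x640x3 uint8, red, green, blue), "fov_y" (degrees; the focal length in pixels is half the picture's height over the tangent of half this angle, whatever the lens; pixels are square), "cx", "cy" (the principal point, pixels), "R" (3x3) and "t" (3): a world point X has camera coordinates R X + t; the wrist camera has in their place "mount" (4x4, takes a point from camera to tool coordinates, whose origin is the TCP and whose axes are the flange's). Camera axes: x right, y down, z forward; pixel columns grow to the right and rows downward; lengths in m; the calibration is good to about 2 mm. A picture is of the moment at which its call begins: read the wrist's pose just before it. There is no depth.
- env.hand_in(): hands the job in; it is judged then, once.
The state is a dict: "t": time; "q": joint angles; "dq": joint speeds; "joint_efforts": joint torques, N m; "eef_pos": TCP position; "tcp_rot": TCP orientation; "force": force on the tool from outside, world axes, zero at the start; "ft_torque": the same for the moment, N m; "gripper_width": finger opening in m; "finger_force": force on a finger pad.
Only numpy, scipy, OpenCV 4.12 (cv2) and the standard library are available. Lean on these libraries where they do the work, as an engineer would, in place of code of your own. Each camera call takes 0.05 s, during which the arm holds its last target. There are 200 camera calls.

### The job

Two capped sample tubes stand in two light, loose stands. Pull the tube in the taller, round-footed stand straight up out of it, so that the stand neither tips nor lifts and stays where it is, then lower this tube cap up into the small steel beaker, let go only once its lower end is well inside, and leave it there with the beaker upright where it stood. Leave the tube in the low, square-footed stand alone.

Things in the scene. Friction and masses are not known exactly. Their poses are not given: they have to be found in the camera images.
- tube_mid (a point): centre (half-way up) of the sample tube to be moved: clear, 12 mm thick, round foot, 81 mm tall, 12 g, with a purple cap 16 mm thick (19.5 to 40.5 mm above this point) to grasp it by. Its z axis points to the cap. It stands loosely in the round-footed stand, its foot 30 mm, this point 70.5 mm and the cap's top 111 mm above the bench
- round_stand: taller stand, grey plastic, loose, only about 40 g: round foot 52 mm across, thin stem, sleeve 23 mm across with a bore of 16 mm (2 mm of play all round the tube). Floor of the bore 30 mm, mouth 72 mm above the bench, so the tube must rise 42 mm to come free. Origin at the centre of its underside, z up along the bore. It may stand left or right of the other stand, at least 90 mm apart
- beaker: small open stainless steel beaker, 50 mm across outside, 46 mm inside, 50 mm high, its inner floor 4 mm above the bench; empty, loose, about 150 g. Origin at the centre of its underside, z up along its axis
- other_tube_mid (a point): centre of the other, identical sample tube, to be left alone. It stands in the low grey stand (square foot 52 mm wide, mouth 51 mm above the bench) with its foot 9 mm above the bench, so this point is 49.5 mm and its cap's top 90 mm above the bench
Not all that is in view belongs to the job. What is shaped like the round_stand but pink is not meant.

How it is judged:
On the way, in this order (a step that is already met when the one before it is completed fails the run):
1. the tube is held clear above the mouth of the round-footed stand, and the stand is upright on the bench (z of tube_mid in the frame of round_stand above 0.116 m and angle between round_stand's own z axis and vertical below 0.12 rad and height (world z) of round_stand below 0.006 m and contact force between the fingers and tube above 0.3 N), for 0.1 s.
2. the tube, still held, cap up, has its lower end at least 10 mm below the beaker's rim (horizontal distance between tube_mid and beaker below 0.025 m and z of tube_mid in the frame of beaker below 0.0805 m and angle between tube_mid's own z axis and vertical below 0.6 rad and contact force between the fingers and tube above 0.3 N), for 0.1 s.
At the end, for the whole second after the job is handed in: The tube is at rest in the beaker, cap up (leaning is fine), centre within 25 mm of the beaker's axis, 20 to 52 mm above its underside; beaker within 9 degrees of upright, round-footed stand within 6, each within 40 mm of its start; the other tube's centre within 30 mm of its start (horizontal distance between tube_mid and beaker below 0.025 m and z of tube_mid in the frame of beaker between 0.02 and 0.052 m and angle between tube_mid's own z axis and vertical below 1 rad and linear speed of tube below 0.03 m/s and angle between beaker's own z axis and vertical below 0.15 rad and distance of each of beaker, round_stand from where it was at the start of the episode below 0.04 m and angle between round_stand's own z axis and vertical below 0.1 rad and distance of other_tube_mid from where it was at the start of the episode below 0.03 m); the robot touches nothing.
It fails at once if the round-footed stand tips by more than 14 degrees (angle between round_stand's own z axis and vertical above 0.25 rad).
It fails at once if the round-footed stand is lifted more than 12 mm with the tube (height (world z) of round_stand above 0.012 m).
It fails at once if the other tube is moved more than 30 mm (distance of other_tube_mid from where it was at the start of the episode above 0.03 m).
It also fails if it takes over 48 s, if anything falls off the work surface, if the arm or the gripper's body presses on something with over 40 N, if the wrist force passes 120 N, or if a joint passes its speed limit or range.

## Working session

There is one attempt and no reset: what is moved stays moved. The work goes in short steps, Python scripts to look and compute and a tool call to move; the robot and the scene stay as the last step left them, time stands still between calls to the robot, and variables do not carry over. Pictures are saved under pics/ and viewed, at most 10 in all, crops included, and the job is handed in when it is done.

Besides the shell and the picture viewer there is one more tool, called after ">>>" by a JSON object that holds its "method" and its "body". play_rows: Moves the arm, as the interface text tells. Its arguments: {"type":"object","properties":{"targets":{"type":"array"},"grip":{"type":"number"},"force":{"type":"number"}},"required":["targets"]}

```bash
mkdir -p pics; cat > h.py <<'E'
from plant import env,cams
import numpy as np,cv2,json
def grab(n,f):
    s=env.sense(); g=cams.grab_frame(n); cv2.imwrite(f'pics/{f}.png',g['color'][:,:,::-1])
    d={k:np.array(v).tolist() for k,v in g.items() if k!='color'}; d['p']=list(map(float,s['eef_pos'])); d['r']=list(map(float,s['tcp_rot']))
    json.dump(d,open(f'pics/{f}.json','w')); return g
def ray(f,u,v):
    d=json.load(open(f'pics/{f}.json')); F=240/np.tan(np.radians(d['fov_y'])/2)
    c=np.array([(u-d['cx'])/F,(v-d['cy'])/F,1])
    if 'mount' in d:
        M=np.array(d['mount']); R=cv2.Rodrigues(np.array(d['r']))[0]
        return R@M[:3,3]+d['p'], R@M[:3,:3]@c
    R=np.array(d['R']); return -R.T@np.array(d['t']), R.T@c
def atz(f,u,v,z):
    o,d=ray(f,u,v); return (o+d*(z-o[2])/d[2]).round(4)
def tri(a,b):
    rs=[ray(*a),ray(*b)]; A=np.zeros((3,3));B=np.zeros(3)
    for o,d in rs:
        d=d/np.linalg.norm(d);P=np.eye(3)-np.outer(d,d);A+=P;B+=P@o
    return np.linalg.solve(A,B).round(4)
E
python3 - <<'E'
from h import *
grab('scene','s0');grab('top','t0')
s=env.sense();print(s['t'],s['tcp_rot'],s['eef_pos'])
for n in('s0','t0'):d=json.load(open(f'pics/{n}.json'));print({k:d[k] for k in d if k not in 'pr'})
E
```

```text
0.1 [-3.10125782e+00 -4.95382347e-01  1.25251209e-04] [ 0.17127534 -0.52245021  0.23877902]
{'fov_y': 49.36314013048688, 'cx': 316.7963353556943, 'cy': 239.4438262013442, 'R': [[-0.5060433858508827, -0.8623266560228388, -0.017686999435838714], [-0.44705708399124783, 0.2797752202611406, -0.8496268532603432], [0.7376042674021192, -0.42204095114135437, -0.527087640027618]], 't': [0.3165633858928005, 0.2784581498192082, 0.8499079314792447]}
{'fov_y': 47.60727484806177, 'cx': 318.0618926982964, 'cy': 236.67239309823714, 'R': [[0.007955141418118433, -0.9997710222024184, 0.019865016721576038], [-0.9877866912347073, -0.010948052219084082, -0.15542713010345757], [0.15560902398192292, -0.018385954338542447, -0.9876476033173242]], 't': [0.03948259430919791, 0.49875278051342525, 1.3873558129904402]}
```

View pics/s0.png

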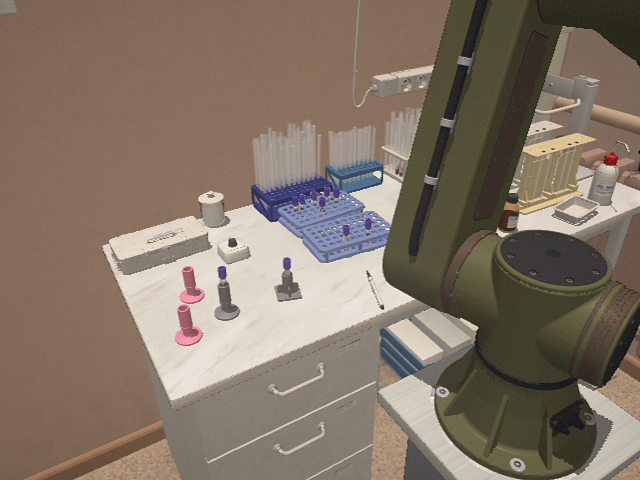

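View pics/t0.png

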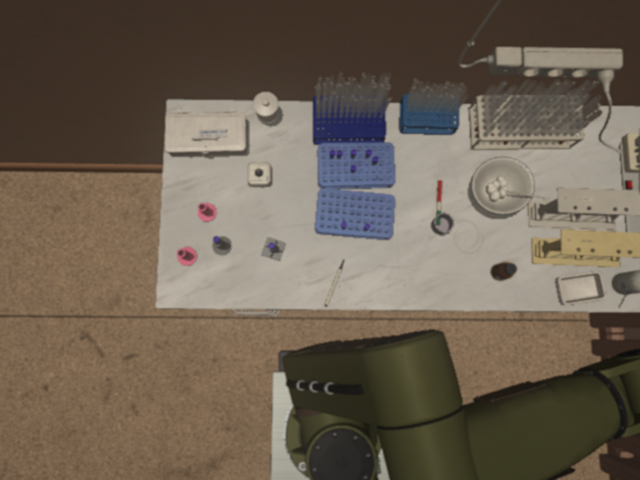

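Scene view: the grey round stand with the purple cap is at (226,290), top view (222,244). The pink look-alikes are at (190,285) and (187,325), and the square stand is at (287,280). In the top view, the beaker candidates are the steel cup at (442,224), the bowl at (503,186) and the lidded can at (265,105). I'll check these in enlarged crops.

```bash
python3 - <<'E'
from h import *
t=cv2.imread('pics/t0.png');s=cv2.imread('pics/s0.png')
a=cv2.resize(t[170:270,400:530],None,fx=3,fy=3,interpolation=2)
b=cv2.resize(t[190:290,160:290],None,fx=3,fy=3,interpolation=2)
c=cv2.resize(s[240:350,160:320],(780,300),interpolation=2)
c=cv2.resize(s[250:335,160:381],(780,300),interpolation=2)
cv2.imwrite('pics/c0.png',np.vstack([np.hstack([a,b]),c]))
print('cap',atz('t0',220,240,.111),tri(('t0',220,240),('s0',222,269)))
print('other',tri(('t0',272,246),('s0',287,261)))
print('beaker',atz('t0',442,217,.05),atz('t0',442,224,0.05),atz('t0',432,224,.05),atz('t0',453,224,.05))
E
```

```text
cap [0.4759 0.2882 0.111 ] [0.4792 0.2939 0.1035]
other [0.4667 0.1621 0.0829]
beaker [ 0.5525 -0.2807  0.05  ] [ 0.5338 -0.2802  0.05  ] [ 0.5335 -0.2539  0.05  ] [ 0.5341 -0.3092  0.05  ]
```

View pics/c0.png

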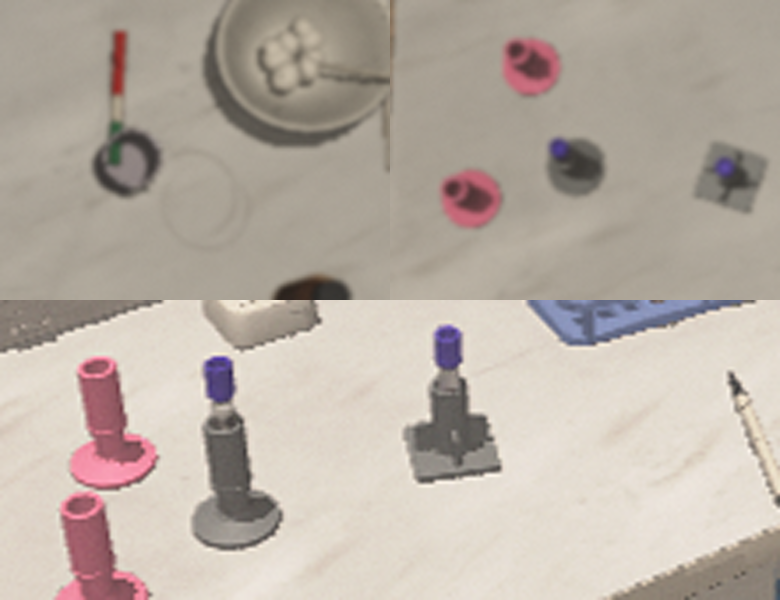

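The crop confirms it: the grey round-footed stand with the purple-capped tube is the target, at scene (226,290) and top (222,244). The pink ones are empty and the square foot marks the other stand. The steel cup at top (442,224) measures about 53 mm across, so it fits the beaker, but something green and red shows at its rim. I'll look closer with the wrist camera on the way.

```bash
cat >> h.py <<'E'
def go(x,y,z):
    s=env.sense(); R=cv2.Rodrigues(np.array(s['tcp_rot']))[0]
    d=R.T@(np.array([x,y,z])-s['eef_pos']); print('tool shift',d.round(4),'yaw x',np.degrees(np.arctan2(R[1,0],R[0,0])).round(2),'tilt z',R[:,2].round(4),'t',s['t'])
E
python3 - <<'E'
from h import *
g=grab('wrist','w0');print(np.array(g['mount']).round(3),g['fov_y'])
go(.46,-.28,.30)
print([atz('t0',u,v,.0) for u,v in((187,257),(207,212),(222,246),(273,249),(600,245))])
E
```

```text
[[-0.001 -0.95  -0.311  0.08 ]
 [ 1.    -0.001 -0.001  0.001]
 [ 0.001 -0.311  0.95  -0.134]
 [ 0.     0.     0.     1.   ]] 63.906423346769515
tool shift [ 0.3499 -0.1405 -0.061 ] yaw x 18.15 tilt z [-2.e-04  8.e-04 -1.e+00] t 0.15
[array([0.4457, 0.3923, 0.    ]), array([0.5686, 0.3441, 0.    ]), array([0.4763, 0.3004, 0.    ]), array([0.4697, 0.164 , 0.    ]), array([ 0.49  , -0.7221,  0.    ])]
```

View pics/w0.png

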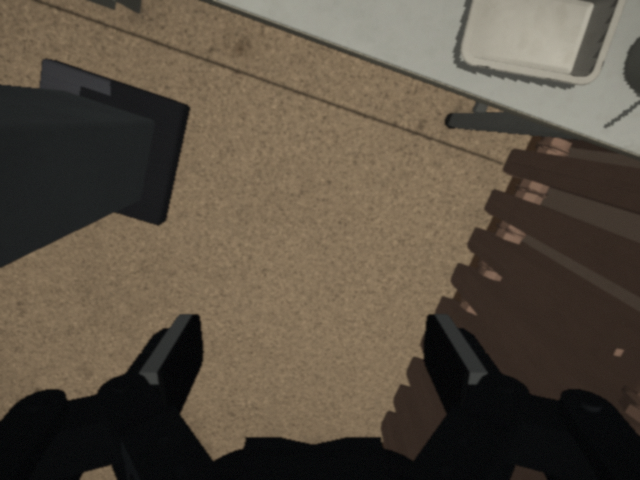

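The wrist view shows only floor and the table edge, plus the tray at (540,35). I'll move above the beaker.

>>> {"method": "play_rows", "body": {"targets": [{"dz": -0.03},{"dz": -0.03},{"dx": 0.035,"dy": -0.014},{"dx": 0.035,"dy": -0.014},{"dx": 0.035,"dy": -0.014},{"dx": 0.035,"dy": -0.014},{"dx": 0.035,"dy": -0.014},{"dx": 0.035,"dy": -0.014},{"dx": 0.035,"dy": -0.014},{"dx": 0.035,"dy": -0.014},{"dx": 0.035,"dy": -0.014},{"dx": 0.035,"dy": -0.014},{}], "grip": 0.05}}

```text
$.targets[0]: bad value
```

```bash
python3 - <<'E'
from h import *
grab('wrist','w1'); go(.476,.29,.30)
E
```

```text
tool shift [ 0.5426 -0.6772 -0.0606] yaw x 18.15 tilt z [-2.e-04  6.e-04 -1.e+00] t 0.2
```

View pics/w1.png

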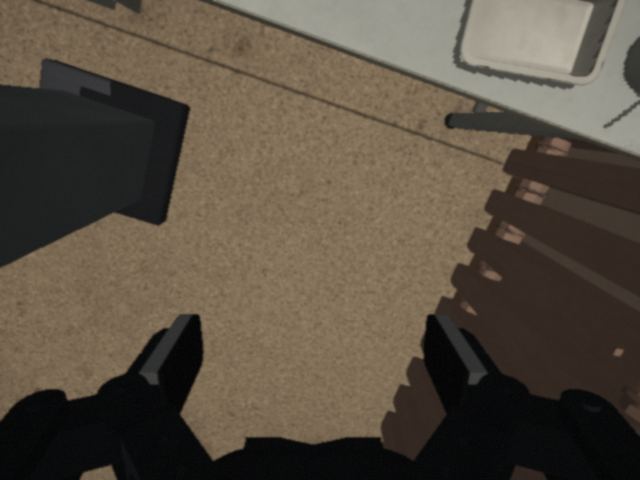

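The arm did not move because the call was refused: every row needs all six keys. The view is the same as before.

>>> {"method": "play_rows", "body": {"targets": [{"dx": 0,"dy": 0,"dz": -0.03,"wx": 0,"wy": 0,"wz": 0},{"dx": 0,"dy": 0,"dz": -0.03,"wx": 0,"wy": 0,"wz": 0},{"dx": 0.035,"dy": -0.014,"dz": 0,"wx": 0,"wy": 0,"wz": 0},{"dx": 0.035,"dy": -0.014,"dz": 0,"wx": 0,"wy": 0,"wz": 0},{"dx": 0.035,"dy": -0.014,"dz": 0,"wx": 0,"wy": 0,"wz": 0},{"dx": 0.035,"dy": -0.014,"dz": 0,"wx": 0,"wy": 0,"wz": 0},{"dx": 0.035,"dy": -0.014,"dz": 0,"wx": 0,"wy": 0,"wz": 0},{"dx": 0.035,"dy": -0.014,"dz": 0,"wx": 0,"wy": 0,"wz": 0},{"dx": 0.035,"dy": -0.014,"dz": 0,"wx": 0,"wy": 0,"wz": 0},{"dx": 0.035,"dy": -0.014,"dz": 0,"wx": 0,"wy": 0,"wz": 0},{"dx": 0.035,"dy": -0.014,"dz": 0,"wx": 0,"wy": 0,"wz": 0},{"dx": 0.035,"dy": -0.014,"dz": 0,"wx": 0,"wy": 0,"wz": 0},{"dx": 0,"dy": 0,"dz": 0,"wx": 0,"wy": 0,"wz": 0}], "grip": 0.05}}

```text
t: 1.82
eef_pos: [0.4615, -0.2791, 0.2989]
tcp_rot: [-3.101, -0.5, 0.0]
force: [-0.2, -0.6, -0.6]
gripper_width: 0.0504
finger_force: 0.0
```

```bash
python3 - <<'E'
from h import *
grab('wrist','w2'); go(.476,.29,.30)
E
```

```text
tool shift [ 0.193  -0.5365 -0.0009] yaw x 18.25 tilt z [-5.e-04  3.e-04 -1.e+00] t 1.875
```

View pics/w2.png

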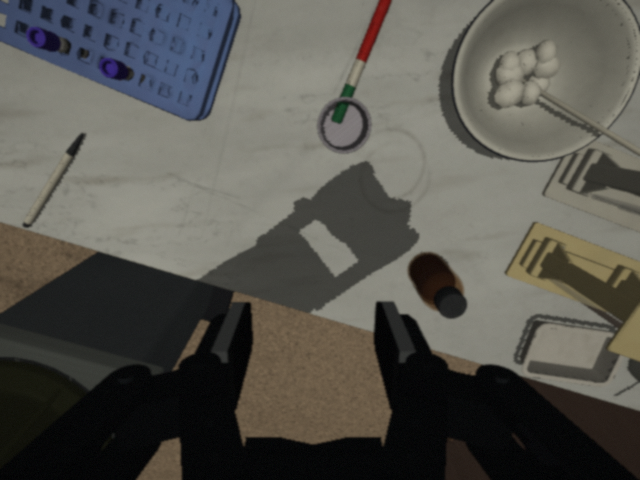

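The ring at (344,125) might be a flat lens or a beaker with a pen behind it. I'll check its height by triangulation.

```bash
python3 - <<'E'
from h import *
print(tri(('t0',442,224),('w2',344,125)))
print('lens far/left/right edges z0,z.05')
for z in(0,.05):
  print(z,atz('w2',318,125,z),atz('w2',371,125,z),atz('t0',442,224,z),atz('w2',344,125,z))
grab('scene','s1')
w=cv2.imread('pics/w2.png');s=cv2.imread('pics/s1.png')
cv2.imwrite('pics/c1.png',np.hstack([cv2.resize(w[60:200,280:440],(400,350),interpolation=2),cv2.resize(s[100:345,250:530],(400,350),interpolation=2)]))
E
```

```text
[ 0.5389 -0.2874  0.0218]
lens far/left/right edges z0,z.05
0 [ 0.5301 -0.2626  0.    ] [ 0.548  -0.3168  0.    ] [ 0.543  -0.2928  0.    ] [ 0.5389 -0.2892  0.    ]
0.05 [ 0.5311 -0.2617  0.05  ] [ 0.5469 -0.3096  0.05  ] [ 0.5338 -0.2802  0.05  ] [ 0.5388 -0.2852  0.05  ]
```

View pics/c1.png

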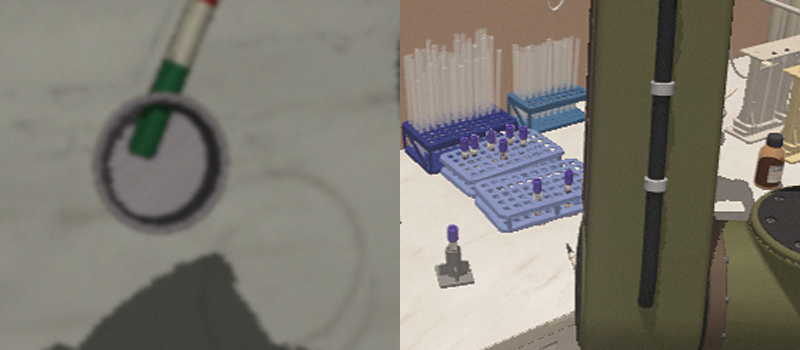

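The outer width at 50 mm height comes to 50 mm, which matches the beaker, and no other cup is in view. The coloured rod needs locating, so I'll triangulate its points.

```bash
python3 - <<'E'
from h import *
print('red/white',tri(('t0',439.7,201.7),('w2',358,62)))
print('white/green',tri(('t0',438.3,210.7),('w2',348.8,84.8)))
print('green end',tri(('t0',438,224.3),('w2',337,122)))
E
```

```text
red/white [ 0.5968 -0.2797  0.0345]
white/green [ 0.5766 -0.2796  0.0161]
green end [ 0.5399 -0.28    0.0095]
```

>>> {"method": "play_rows", "body": {"targets": [{"dx": 0.014,"dy": -0.035,"dz": 0,"wx": 0,"wy": 0,"wz": 0},{"dx": 0.014,"dy": -0.035,"dz": 0,"wx": 0,"wy": 0,"wz": 0},{"dx": 0.014,"dy": -0.035,"dz": 0,"wx": 0,"wy": 0,"wz": 0},{"dx": 0.014,"dy": -0.035,"dz": 0,"wx": 0,"wy": 0,"wz": 0},{"dx": 0,"dy": 0,"dz": 0,"wx": 0,"wy": 0,"wz": 0}]}}

```text
t: 2.55
eef_pos: [0.4696, -0.1292, 0.2996]
tcp_rot: [3.102, 0.498, 0.001]
force: [-0.3, -0.3, -0.9]
gripper_width: 0.0497
finger_force: 0.0
```

```bash
python3 - <<'E'
from h import *
grab('wrist','w3'); go(.47,.27,.22)
E
```

```text
tool shift [ 0.1252 -0.3801  0.0794] yaw x 18.18 tilt z [ 4.e-04 -3.e-04 -1.e+00] t 2.6
```

>>> {"method": "play_rows", "body": {"targets": [{"dx": 0.0125,"dy": -0.038,"dz": 0,"wx": 0,"wy": 0,"wz": 0},{"dx": 0.0125,"dy": -0.038,"dz": 0,"wx": 0,"wy": 0,"wz": 0},{"dx": 0.0125,"dy": -0.038,"dz": 0,"wx": 0,"wy": 0,"wz": 0},{"dx": 0.0125,"dy": -0.038,"dz": 0,"wx": 0,"wy": 0,"wz": 0},{"dx": 0.0125,"dy": -0.038,"dz": 0,"wx": 0,"wy": 0,"wz": 0},{"dx": 0.0125,"dy": -0.038,"dz": 0,"wx": 0,"wy": 0,"wz": 0},{"dx": 0.0125,"dy": -0.038,"dz": 0,"wx": 0,"wy": 0,"wz": 0},{"dx": 0.0125,"dy": -0.038,"dz": 0,"wx": 0,"wy": 0,"wz": 0},{"dx": 0.0125,"dy": -0.038,"dz": 0,"wx": 0,"wy": 0,"wz": 0},{"dx": 0.0125,"dy": -0.038,"dz": 0,"wx": 0,"wy": 0,"wz": 0},{"dx": 0,"dy": 0,"dz": 0.04,"wx": 0,"wy": 0,"wz": 0},{"dx": 0,"dy": 0,"dz": 0.04,"wx": 0,"wy": 0,"wz": 0},{"dx": 0,"dy": 0,"dz": 0,"wx": 0,"wy": 0,"wz": 0}]}}

```text
t: 4.22
eef_pos: [0.4701, 0.2684, 0.217]
tcp_rot: [3.101, 0.493, -0.008]
force: [0.8, 0.1, 0.4]
gripper_width: 0.0498
finger_force: 0.0
```

```bash
python3 - <<'E'
from h import *
grab('wrist','w4'); go(.476,.29,.2)
w=cv2.imread('pics/w3.png');s=cv2.imread('pics/w4.png')
# where beaker rim, cap project
for f,X in(('w3',(.538,-.285,.05)),('w4',(.477,.29,.111))):
    o,d=ray(f,320,240)
    g=json.load(open(f'pics/{f}.json'));M=np.array(g['mount']);R=cv2.Rodrigues(np.array(g['r']))[0]
    c=(R@M[:3,:3]).T@(np.array(X)-(R@M[:3,3]+g['p']));F=240/np.tan(np.radians(g['fov_y'])/2);print(f,c[:2]/c[2]*F+[g['cx'],g['cy']])
cv2.imwrite('pics/m1.png',np.hstack([cv2.resize(w[0:240,420:640],(400,436),interpolation=2),cv2.resize(s[120:350,210:421],(400,436),interpolation=2)]))
E
```

```text
tool shift [ 0.0114 -0.0185  0.0194] yaw x 18.07 tilt z [-1.2e-03 -7.0e-04 -1.0e+00] t 4.275
w3 [481.87301478 182.69774885]
w4 [283.22160241 223.63539957]
```

View pics/m1.png

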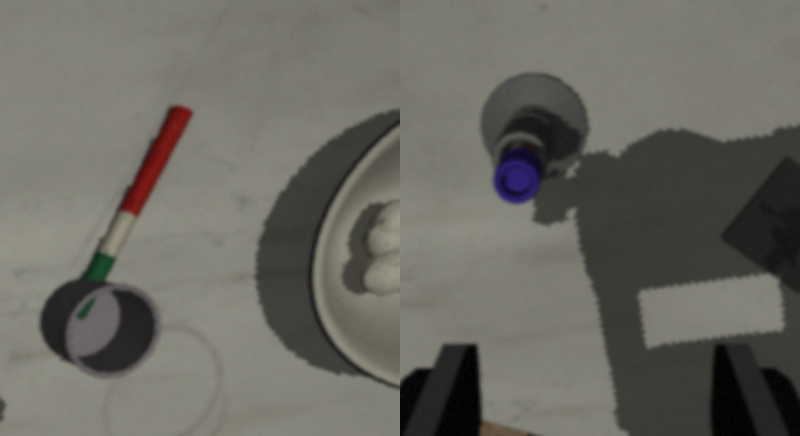

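The left panel shows an open steel beaker, with its rim centred at w3 (482,182). The marker lies on the bench behind it and is only reflected inside, so the beaker is empty. The right panel shows the cap top at w4 (272,215) above the round foot.

```bash
python3 - <<'E'
from h import *
print('rim',tri(('w2',344,125),('w3',482.2,181.6)),atz('w3',482.2,181.6,.05),atz('w2',344,125,.05))
print('cap',atz('w4',272.2,214.9,.111),tri(('w4',272.2,214.9),('t0',220,240)))
for x in atz('w4',272.2,214.9,.111),: go(x[0],x[1],.17)
E
```

```text
rim [ 0.5389 -0.2853  0.049 ] [ 0.5391 -0.2848  0.05  ] [ 0.5388 -0.2852  0.05  ]
cap [0.4804 0.2984 0.111 ] [0.4772 0.2949 0.0945]
tool shift [ 0.0183 -0.0251  0.0494] yaw x 18.07 tilt z [-1.2e-03 -7.0e-04 -1.0e+00] t 4.275
```

>>> {"method": "play_rows", "body": {"targets": [{"dx": 0.009,"dy": -0.0125,"dz": 0.015,"wx": 0,"wy": 0,"wz": 0},{"dx": 0.009,"dy": -0.0125,"dz": 0.015,"wx": 0,"wy": 0,"wz": 0},{"dx": 0,"dy": 0,"dz": 0.015,"wx": 0,"wy": 0,"wz": 0},{"dx": 0,"dy": 0,"dz": 0,"wx": 0,"wy": 0,"wz": 0},{"dx": 0,"dy": 0,"dz": 0,"wx": 0,"wy": 0,"wz": 0}]}}

```text
t: 4.9
eef_pos: [0.48, 0.2989, 0.1753]
tcp_rot: [-3.102, -0.495, -0.002]
force: [1.0, 0.3, 0.1]
gripper_width: 0.05
finger_force: 0.0
```

```bash
python3 - <<'E'
from h import *
g=grab('wrist','w5')['color']; print(env.sense()['eef_pos'])
h=cv2.cvtColor(g,cv2.COLOR_RGB2HSV); m=cv2.inRange(h,(115,90,40),(145,255,255))
n,_,st,ce=cv2.connectedComponentsWithStats(m); 
for i in range(1,n):
    if st[i,4]>100: print(st[i],ce[i])
i=1+np.argmax(st[1:,4]); x,y,w,hh=st[i,:4]
c=cv2.resize(g[max(0,y-60):y+hh+150,:][:, max(0,x-120):x+w+120],(700,500),interpolation=2); print(max(0,y-60),y+hh+150,max(0,x-120),x+w+120)
cv2.imwrite('pics/m2.png',c[:,:,::-1])
E
```

```text
[0.47999128 0.29900046 0.17533639]
[298 254  27  27 527] [311.21821632 266.50664137]
[480 307  34  35 757] [496.44253633 324.2324967 ]
247 492 360 634
```

View pics/m2.png

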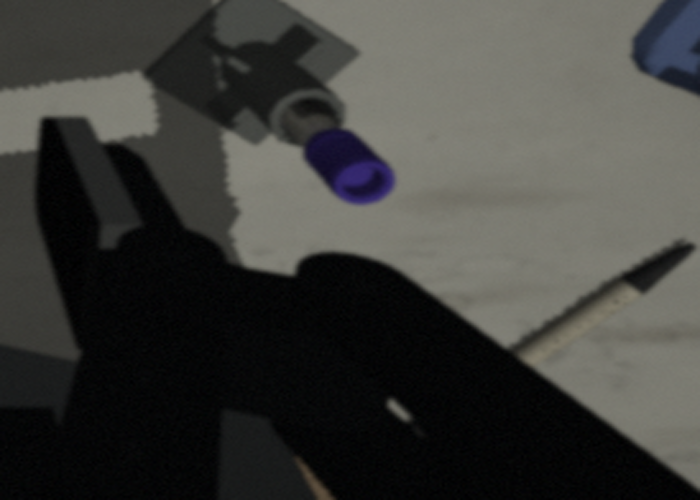

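This crop caught the other tube's cap at (496,324). Our cap is the blob centred at (311,266), 27 px wide, and I'll use that to compute the position.

```bash
python3 - <<'E'
from h import *
g=cv2.imread('pics/w5.png')[225:300,280:345]
h=cv2.cvtColor(g,cv2.COLOR_BGR2HSV); m=cv2.inRange(h,(110,60,30),(150,255,255))
ys,xs=np.where(m);print(xs.min()+280,xs.max()+280,ys.min()+225,ys.max()+225)
for a,b in((311.2,266.5),((xs.min()+xs.max())/2+280.5,(ys.min()+ys.max())/2+225.5)):
    p=atz('w5',a,b,.111);print(p,np.linalg.norm(atz('w5',a+13.5,b,.111)-p)*2);go(p[0],p[1],.1115)
E
```

```text
297 324 244 280
[0.4806 0.2994 0.111 ] 0.014926486525636204
tool shift [ 0.0006 -0.0002  0.0638] yaw x 18.12 tilt z [ 1.2e-03  6.0e-04 -1.0e+00] t 4.95
[0.4828 0.3003 0.111 ] 0.014926486525636204
tool shift [ 0.003  -0.0003  0.0638] yaw x 18.12 tilt z [ 1.2e-03  6.0e-04 -1.0e+00] t 4.95
```

>>> {"method": "play_rows", "body": {"targets": [{"dx": 0.001,"dy": 0,"dz": 0.014,"wx": 0,"wy": 0,"wz": 0},{"dx": 0,"dy": 0,"dz": 0.014,"wx": 0,"wy": 0,"wz": 0},{"dx": 0,"dy": 0,"dz": 0.014,"wx": 0,"wy": 0,"wz": 0},{"dx": 0,"dy": 0,"dz": 0.014,"wx": 0,"wy": 0,"wz": 0},{"dx": 0,"dy": 0,"dz": 0.014,"wx": 0,"wy": 0,"wz": 0},{"dx": 0,"dy": 0,"dz": 0.014,"wx": 0,"wy": 0,"wz": 0},{"dx": 0,"dy": 0,"dz": 0,"wx": 0,"wy": 0,"wz": 0},{"dx": 0,"dy": 0,"dz": 0,"wx": 0,"wy": 0,"wz": 0}]}}

```text
t: 5.95
eef_pos: [0.4808, 0.2998, 0.0907]
tcp_rot: [-3.102, -0.495, -0.001]
force: [0.1, 0.9, 0.6]
gripper_width: 0.0498
finger_force: 0.0
```

>>> {"method": "play_rows", "body": {"targets": [{"dx": 0,"dy": 0,"dz": 0,"wx": 0,"wy": 0,"wz": 0},{"dx": 0,"dy": 0,"dz": 0,"wx": 0,"wy": 0,"wz": 0},{"dx": 0,"dy": 0,"dz": 0,"wx": 0,"wy": 0,"wz": 0},{"dx": 0,"dy": 0,"dz": 0,"wx": 0,"wy": 0,"wz": 0},{"dx": 0,"dy": 0,"dz": 0,"wx": 0,"wy": 0,"wz": 0},{"dx": 0,"dy": 0,"dz": 0,"wx": 0,"wy": 0,"wz": 0}], "grip": 0.0, "force": 20}}

```text
t: 6.7
eef_pos: [0.4807, 0.2997, 0.0905]
tcp_rot: [-3.102, -0.496, -0.001]
force: [-0.5, 0.7, 3.9]
gripper_width: 0.0153
finger_force: 19.7
```

Gripped. I'll lift straight up slowly.

>>> {"method": "play_rows", "body": {"targets": [{"dx": 0,"dy": 0,"dz": -0.003,"wx": 0,"wy": 0,"wz": 0},{"dx": 0,"dy": 0,"dz": -0.005,"wx": 0,"wy": 0,"wz": 0},{"dx": 0,"dy": 0,"dz": -0.006,"wx": 0,"wy": 0,"wz": 0},{"dx": 0,"dy": 0,"dz": -0.006,"wx": 0,"wy": 0,"wz": 0},{"dx": 0,"dy": 0,"dz": 0,"wx": 0,"wy": 0,"wz": 0}]}}

```text
t: 7.32
eef_pos: [0.4808, 0.2997, 0.1109]
tcp_rot: [-3.102, -0.495, -0.001]
force: [0.3, -0.3, 0.0]
gripper_width: 0.0155
finger_force: 19.6
```

```bash
python3 - <<'E'
from h import *
grab('scene','s2');s=env.sense();print(s['eef_pos'],s['force'],s['gripper_width'])
a=cv2.imread('pics/s0.png');b=cv2.imread('pics/s2.png')
# foot of stand: template match region around (227,312)
T=a[303:322,212:242]
r=cv2.matchTemplate(b[280:345,190:265],T,cv2.TM_CCOEFF_NORMED);_,v,_,l=cv2.minMaxLoc(r);print(v,l,'expected',(22,23))
cv2.imwrite('pics/m3.png',np.hstack([cv2.resize(q[200:340,170:310],(400,400),interpolation=2) for q in(a,b)]))
E
```

```text
[0.48062038 0.29966539 0.11050916] [ 0.44085967  0.10414911 -0.26644039] 0.01566000328019596
0.6771188378334045 (23, 23) expected (22, 23)
```

The stand's foot has shifted only 1 px while the grip rose 20 mm, so it is staying put. I'll continue up to clear.

>>> {"method": "play_rows", "body": {"targets": [{"dx": 0,"dy": 0,"dz": -0.007,"wx": 0,"wy": 0,"wz": 0},{"dx": 0,"dy": 0,"dz": -0.007,"wx": 0,"wy": 0,"wz": 0},{"dx": 0,"dy": 0,"dz": -0.007,"wx": 0,"wy": 0,"wz": 0},{"dx": 0,"dy": 0,"dz": -0.007,"wx": 0,"wy": 0,"wz": 0},{"dx": 0,"dy": 0,"dz": -0.01,"wx": 0,"wy": 0,"wz": 0},{"dx": 0,"dy": 0,"dz": -0.02,"wx": 0,"wy": 0,"wz": 0},{"dx": 0,"dy": 0,"dz": -0.03,"wx": 0,"wy": 0,"wz": 0},{"dx": 0,"dy": 0,"dz": -0.03,"wx": 0,"wy": 0,"wz": 0},{"dx": 0,"dy": 0,"dz": -0.03,"wx": 0,"wy": 0,"wz": 0},{"dx": 0,"dy": 0,"dz": 0,"wx": 0,"wy": 0,"wz": 0},{"dx": 0,"dy": 0,"dz": 0,"wx": 0,"wy": 0,"wz": 0}]}}

```text
t: 8.75
eef_pos: [0.4803, 0.2995, 0.2577]
tcp_rot: [3.102, 0.495, -0.001]
force: [0.3, 0.6, -1.5]
gripper_width: 0.0151
finger_force: 19.6
```

```bash
python3 - <<'E'
from h import *
grab('scene','s3')
a=cv2.imread('pics/s0.png');b=cv2.imread('pics/s3.png')
cv2.imwrite('pics/m4.png',np.hstack([cv2.resize(q[150:350,150:350],(400,400),interpolation=2) for q in(a,b)]))
go(.535,-.285,.26)
E
```

```text
tool shift [-0.1301  0.5724 -0.0023] yaw x 18.15 tilt z [-1.4e-03 -7.0e-04 -1.0e+00] t 8.8
```

View pics/m4.png

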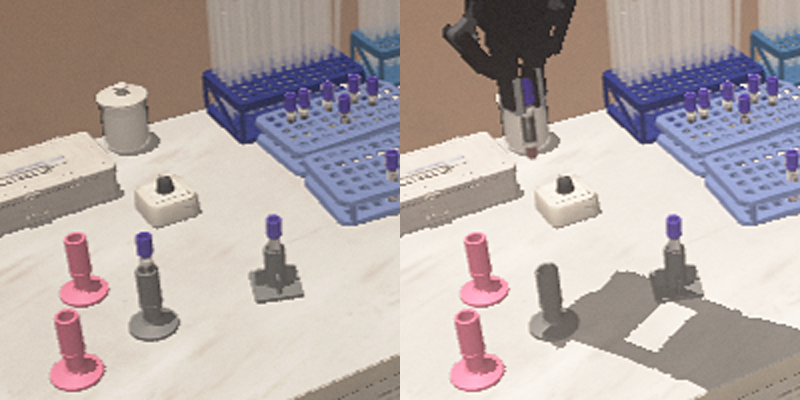

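The left half is before, the right half now: the tube hangs vertical in the fingers at about (530,120), and the round stand is upright and in place at (550,305). I'll carry the tube to the beaker.

>>> {"method": "play_rows", "body": {"targets": [{"dx": -0.0085,"dy": 0.0382,"dz": 0,"wx": 0,"wy": 0,"wz": 0},{"dx": -0.0085,"dy": 0.0382,"dz": 0,"wx": 0,"wy": 0,"wz": 0},{"dx": -0.0085,"dy": 0.0382,"dz": 0,"wx": 0,"wy": 0,"wz": 0},{"dx": -0.0085,"dy": 0.0382,"dz": 0,"wx": 0,"wy": 0,"wz": 0},{"dx": -0.0085,"dy": 0.0382,"dz": 0,"wx": 0,"wy": 0,"wz": 0},{"dx": -0.0085,"dy": 0.0382,"dz": 0,"wx": 0,"wy": 0,"wz": 0},{"dx": -0.0085,"dy": 0.0382,"dz": 0,"wx": 0,"wy": 0,"wz": 0},{"dx": -0.0085,"dy": 0.0382,"dz": 0,"wx": 0,"wy": 0,"wz": 0},{"dx": -0.0085,"dy": 0.0382,"dz": 0,"wx": 0,"wy": 0,"wz": 0},{"dx": -0.0085,"dy": 0.0382,"dz": 0,"wx": 0,"wy": 0,"wz": 0},{"dx": -0.0085,"dy": 0.0382,"dz": 0,"wx": 0,"wy": 0,"wz": 0},{"dx": -0.0085,"dy": 0.0382,"dz": 0,"wx": 0,"wy": 0,"wz": 0},{"dx": -0.0085,"dy": 0.0382,"dz": 0,"wx": 0,"wy": 0,"wz": 0},{"dx": -0.0085,"dy": 0.0382,"dz": 0,"wx": 0,"wy": 0,"wz": 0},{"dx": -0.0085,"dy": 0.0382,"dz": 0,"wx": 0,"wy": 0,"wz": 0},{"dx": 0,"dy": 0,"dz": 0,"wx": 0,"wy": 0,"wz": 0},{"dx": 0,"dy": 0,"dz": 0,"wx": 0,"wy": 0,"wz": 0}]}}

```text
t: 10.92
eef_pos: [0.5377, -0.2841, 0.2574]
tcp_rot: [-3.101, -0.495, 0.002]
force: [0.0, 0.5, -0.2]
gripper_width: 0.0151
finger_force: 19.6
```

```bash
python3 - <<'E'
from h import *
go(.538,-.285,.072)
E
```

```text
tool shift [1.000e-04 1.200e-03 1.854e-01] yaw x 18.15 tilt z [-0.0013  0.001  -1.    ] t 10.925
```

>>> {"method": "play_rows", "body": {"targets": [{"dx": 0,"dy": 0.001,"dz": 0.03,"wx": 0,"wy": 0,"wz": 0},{"dx": 0,"dy": 0,"dz": 0.03,"wx": 0,"wy": 0,"wz": 0},{"dx": 0,"dy": 0,"dz": 0.03,"wx": 0,"wy": 0,"wz": 0},{"dx": 0,"dy": 0,"dz": 0.02,"wx": 0,"wy": 0,"wz": 0},{"dx": 0,"dy": 0,"dz": 0.012,"wx": 0,"wy": 0,"wz": 0},{"dx": 0,"dy": 0,"dz": 0.012,"wx": 0,"wy": 0,"wz": 0},{"dx": 0,"dy": 0,"dz": 0.012,"wx": 0,"wy": 0,"wz": 0},{"dx": 0,"dy": 0,"dz": 0.012,"wx": 0,"wy": 0,"wz": 0},{"dx": 0,"dy": 0,"dz": 0.012,"wx": 0,"wy": 0,"wz": 0},{"dx": 0,"dy": 0,"dz": 0.01,"wx": 0,"wy": 0,"wz": 0},{"dx": 0,"dy": 0,"dz": 0.007,"wx": 0,"wy": 0,"wz": 0},{"dx": 0,"dy": 0,"dz": 0,"wx": 0,"wy": 0,"wz": 0},{"dx": 0,"dy": 0,"dz": 0,"wx": 0,"wy": 0,"wz": 0},{"dx": 0,"dy": 0,"dz": 0,"wx": 0,"wy": 0,"wz": 0}]}}

```text
t: 12.68
eef_pos: [0.5384, -0.2856, 0.0717]
tcp_rot: [3.102, 0.495, 0.001]
force: [0.2, 0.3, 0.3]
gripper_width: 0.0151
finger_force: 19.6
```

No contact on the way in, so the foot is about 7 mm above the beaker floor. I'll lower a little more and release.

>>> {"method": "play_rows", "body": {"targets": [{"dx": 0,"dy": 0,"dz": 0.004,"wx": 0,"wy": 0,"wz": 0},{"dx": 0,"dy": 0,"dz": 0,"wx": 0,"wy": 0,"wz": 0},{"dx": 0,"dy": 0,"dz": 0,"wx": 0,"wy": 0,"wz": 0}]}}

```text
t: 13.05
eef_pos: [0.5382, -0.2856, 0.0673]
tcp_rot: [-3.102, -0.495, 0.0]
force: [0.2, 0.3, -0.1]
gripper_width: 0.0154
finger_force: 19.6
```

>>> {"method": "play_rows", "body": {"targets": [{"dx": 0,"dy": 0,"dz": 0,"wx": 0,"wy": 0,"wz": 0},{"dx": 0,"dy": 0,"dz": 0,"wx": 0,"wy": 0,"wz": 0},{"dx": 0,"dy": 0,"dz": 0,"wx": 0,"wy": 0,"wz": 0},{"dx": 0,"dy": 0,"dz": 0,"wx": 0,"wy": 0,"wz": 0},{"dx": 0,"dy": 0,"dz": 0,"wx": 0,"wy": 0,"wz": 0},{"dx": 0,"dy": 0,"dz": 0,"wx": 0,"wy": 0,"wz": 0}], "grip": 0.08}}

```text
t: 13.8
eef_pos: [0.5382, -0.2855, 0.0673]
tcp_rot: [-3.102, -0.496, 0.0]
force: [-0.9, 0.8, -0.2]
gripper_width: 0.08
finger_force: 0.0
```

>>> {"method": "play_rows", "body": {"targets": [{"dx": 0,"dy": 0,"dz": -0.01,"wx": 0,"wy": 0,"wz": 0},{"dx": 0,"dy": 0,"dz": -0.02,"wx": 0,"wy": 0,"wz": 0},{"dx": 0,"dy": 0,"dz": -0.03,"wx": 0,"wy": 0,"wz": 0},{"dx": 0,"dy": 0,"dz": -0.04,"wx": 0,"wy": 0,"wz": 0},{"dx": 0,"dy": 0,"dz": -0.04,"wx": 0,"wy": 0,"wz": 0},{"dx": 0,"dy": 0,"dz": 0,"wx": 0,"wy": 0,"wz": 0},{"dx": 0,"dy": 0,"dz": 0,"wx": 0,"wy": 0,"wz": 0},{"dx": 0,"dy": 0,"dz": 0,"wx": 0,"wy": 0,"wz": 0},{"dx": 0,"dy": 0,"dz": 0,"wx": 0,"wy": 0,"wz": 0}]}}

```text
t: 14.92
eef_pos: [0.538, -0.2854, 0.2066]
tcp_rot: [-3.101, -0.495, 0.002]
force: [-0.4, -0.1, -1.1]
gripper_width: 0.0801
finger_force: 0.0
```

```bash
python3 - <<'E'
from h import *
def f(n):
    g=grab('wrist',n)['color']; h=cv2.cvtColor(g,cv2.COLOR_RGB2HSV); m=cv2.inRange(h,(115,90,40),(145,255,255))
    k,_,st,ce=cv2.connectedComponentsWithStats(m)
    for i in range(1,k):
        if st[i,4]>80: print(st[i],ce[i].round(1),atz(n,*ce[i],.07),atz(n,*ce[i],.01))
s=env.sense();f('w6');print(s['t'],s['force'],s['eef_pos'],s['gripper_width'])
E
```

```text
[  0 153  35  26 469] [ 12.8 165.8] [ 0.5178 -0.0729  0.07  ] [ 0.4963 -0.0311  0.01  ]
[332 197  22  22 343] [342.5 207. ] [ 0.5614 -0.3007  0.07  ] [ 0.5496 -0.3094  0.01  ]
14.925 [-0.41912747 -0.07288836 -1.09405254] [ 0.5380232  -0.28543914  0.20656078] 0.08010428385537537
```

The cap sits about 27 mm off the axis at roughly 65 mm height. That fits the tube leaning on the rim with its foot at the opposite wall. The gripper is clear, so I'm handing in.

```bash
python3 -c "
from plant import env
print(env.hand_in())"
```

```text
the job is handed in; nothing more can be done
None
```

I moved the tube from the round-footed stand into the steel beaker, where it leans cap up on the rim. In the camera picture taken after the lift, the stand was upright and in place, and I never touched the other tube. I handed the job in at about 15 s; no verdict was returned, and I did not recheck the beaker's position after letting go.

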